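Find the binding door of the damp cabinet and mark it

ROBOT

A 6-joint arm with a two-finger parallel gripper is mounted at the origin on the work surface. World frame = base frame: x ahead of the robot, y to its left, z up, the work surface at z = 0. Lengths are in m, angles in rad, forces in N, time in s.
With the tool pointing down it reaches from about 0.3 to 0.875 m from the base axis. Payload 6.4 kg.
Tool frame: the origin (TCP) lies midway between the tips of the shut fingers; the grasp point (between the pads) lies 19 mm behind it; z points along the fingers, y is the line along which they close (so a half turn about z gives the same grasp; the last joint's range is limited). The gripper opens to 85 mm and grips with 20 to 120 N. Pads are 22 mm wide; open, the fingers measure 114 mm over their backs; the gripper's body (76 mm by 85 mm) begins 54 mm behind the grasp point. The pads swing forward as they close: fully open they stand 13 mm farther back than shut.
Start: joints at [-1.544, 0.181, 1.607, -0, 1.354, -0.206], TCP at [0.133, -0.559, 0.231] pointing down, gripper open.
Joint ranges: [-2.99, 2.99], [-0.89, 2.07], [0.3, 2.58], [-1.14, 4.28], [0, 2.63], [-3.12, 3.12]. Speed limits (rad/s): [2.57, 2.57, 3.01, 3.14, 3.14, 3.14].

INTERFACE

Orientations are given as a unit quaternion [w, x, y, z].
In Python, from bench import status, camera, ctrl gives the robot as it stands. The module is installed in compiled form; this text tells all that it offers.
- The arm moves only by the shell command python3 -m handwheel 'ROWS'. ROWS is JSON, a list that holds one entry, the list of rows, each a list of 7 numbers: the opening, from -1 (shut) to 1 (fully open), then the shift along the tool's x, y, z in cm, then the turn, a rotation vector about the tool's x, y, z in degrees. A call has 1 to 10 rows; each row is the pose to reach, as a shift and turn from the pose commanded when the call began, along the tool's axes at that moment; what a row does not reach only later rows make up. A row lasts 1/8 s, in which the tool goes at most 62.5 mm and 10.7 degrees, less where a joint would pass 70% of its speed; a pose out of reach is approached as far as the arm can. A call with a gripper value outside its range is refused whole. The fingers move at their own pace and stop on an object; the grip force is fixed at half the most. Time passes only in rows, so rows that repeat a pose let the fingers close. It gives the time, the measured TCP pose, the force, the opening and the grip force at its end, in the units of the state.
- status.get_obs(): the state, without advancing time (a new reading comes with each control period).
- camera(name): name is "scene" or "top" or "wrist"; returns a dict with "frame" (384x512x3 uint8, blue, green, red), "depth" (384x512 float32, m along the optical axis (not along the pixel's ray), 0 where there is no reading), "fx", "fy", "cx", "cy" (pixels), "extrinsics" (4x4, takes a point from camera to world coordinates); the wrist camera has in their place "hand_eye" (4x4, takes a point from camera to tool coordinates, whose origin is the TCP and whose axes are the flange's). Camera axes: x right, y down, z forward; pixel columns grow to the right and rows downward; lengths in m; the calibration is good to about 2 mm. The wrist camera is an equidistant fisheye: a pixel r from the principal point sees the ray r / f radians off the axis. A picture is of the moment at which its call begins: read the wrist's pose just before it.
- ctrl.hand_in(): hands the job in; it is judged then, once.
The state is a dict: "time_s": time; "q": joint angles; "dq": joint speeds; "joint_efforts": joint torques, N m; "eef_pos": TCP position; "eef_rot": TCP orientation; "wrist_force": force on the tool from outside, world axes, zero at the start; "torque": the same for the moment, N m; "opening": opening from 0.0 (shut) to 1.0 (fully open); "grasp_force": force on a finger pad.
Only numpy, scipy, OpenCV 4.12 (cv2) and the standard library are available. Lean on these libraries where they do the work, as an engineer would, in place of code of your own. Each camera call takes 0.05 s, during which the arm holds its last target. There are 200 camera calls.

TASK

One of the two doors of the little damp cabinet binds part-way; nothing shows which. Swing first the door on the robot's left and then the one on its right gently by their handles, each until it is wide open or you feel it bind, without ever forcing it. Leave the free door wide open and the binding door shut, lay the terracotta test tile flat on the cabinet's top above the binding door as a mark, and leave the bowl, jar and little pot where they stand.

Things in the scene. Friction and masses are not known exactly. Their poses are not given: they have to be found in the camera images.
- cabinet: Plywood damp cabinet, 200 mm deep (its x), 360 wide (its y), 200 high, fixed to the bench; top board 210 x 370. Origin: centre of its underside. Its -x side, with both doors, faces the robot; its +y is the robot's left; z up. The hinge plane is its x = -100 mm, the hinge lines at y = +150 and -150 mm.
- left_door (a joint): Hinge angle (rad) of the door on the robot's left, outer edge hinged; opening turns it clockwise seen from above. 0 = shut, grows to 1.75 as it swings out. It stays where left; free, it needs 1 to 2 N at the handle. The one that binds swings freely to about 0.5, then meets a springy resistance (about 0.5 to 1 N per mm at the handle) it cannot pass; over about 18 N there strains a tongue hidden in its hinge.
- right_door (a joint): Hinge angle (rad) of the door on the robot's right, outer edge hinged; opening turns it anticlockwise seen from above. 0 = shut, grows to 1.75 as it swings out. It stays where left; free, it needs 1 to 2 N at the handle. The one that binds swings freely to about 0.5, then meets a springy resistance (about 0.5 to 1 N per mm at the handle) it cannot pass; over about 18 N there strains a tongue hidden in its hinge.
- left_handle (a point): Grip point of the left door's handle. Upright round dark steel bar, diameter 12 mm, axis 60 mm in front of the hinge plane (39 mm free between bar and door slab, which is 14 thick) and 110 mm across from the hinge line; it rises from a level arm 65 mm below this point and ends 20 mm above it, over the cabinet top. Point: on the bar axis, 215 mm above the bench; turns with the door.
- right_handle (a point): Grip point of the right door's handle. Upright round dark steel bar, diameter 12 mm, axis 60 mm in front of the hinge plane (39 mm free between bar and door slab, which is 14 thick) and 110 mm across from the hinge line; it rises from a level arm 65 mm below this point and ends 20 mm above it, over the cabinet top. Point: on the bar axis, 215 mm above the bench; turns with the door.
- left_hinge (a point): Point on the left door's upright hinge line, 100 mm above the bench.
- right_hinge (a point): Point on the right door's upright hinge line, 100 mm above the bench.
- left_top (a point): Point on the surface of the cabinet's top (200 mm above the bench) above the left door, 40 mm in front of the cabinet's middle, 85 mm to the left: a clear place for the tile.
- right_top (a point): The same above the right door, 85 mm to the right of the cabinet's middle.
- tile_center (a point): Centre of the loose terracotta test tile, a flat bar 70 mm long (its x), 30 wide (its y), 14 thick, lying on the bench on the robot's left or right, about 50 g; one small dark dot near one end.
- bowl: White unglazed bowl standing upside down on the bench, 94 mm across, 66 high, on the side where the tile is not. Origin: centre of its underside. Leave alone.
- jar: Closed amber glass jar on the bench, 72 mm across, 90 high, beside the cabinet. Origin: centre of its underside. Leave alone.
- little_pot: Small open terracotta pot, 64 mm across, 55 high, standing at the back of the middle of the cabinet's top. Origin: centre of its underside. Leave alone.
Mind the look-alikes: they are no part of the job. Of the things that look like the part that bears tile_center, take the one that is nearest to the robot's base at the start.

How it is judged:
By the outcome, as a careful person would: the job done as asked, in the order asked, and still so for the second after the job is handed in, with the robot touching nothing.
It also fails if it takes over 72 s, if anything falls off the work surface, if the arm or the gripper's body presses on something with over 40 N, if the wrist force passes 120 N, or if a joint passes its speed limit or range.

## Working session

There is one attempt and no reset: what is moved stays moved. The work goes in short steps, Python scripts to look and compute and a shell command to move; the robot and the scene stay as the last step left them, time stands still between calls to the robot, and variables do not carry over. Pictures are saved under pics/ and viewed, at most 10 in all, crops included, and the job is handed in when it is done.

```bash
mkdir -p pics; python3 - <<'E'
from bench import status, camera
import cv2, numpy as np
o=status.get_obs(); print({k:np.round(v,3).tolist() for k,v in o.items()})
for n in("scene","top"):
    c=camera(n); cv2.imwrite(f"pics/{n}0.png",c["frame"]); np.savez(f"{n}0.npz",**c)
    print(n,c["fx"],c["fy"],c["cx"],c["cy"],np.round(c["extrinsics"],3).tolist())
E
```

```text
{'time_s': 0.0, 'q': [-1.544, 0.182, 1.608, 0.0, 1.354, -0.206], 'dq': [0.001, -0.001, 0.001, 0.001, 0.001, -0.001], 'joint_efforts': [0.0, -44.487, -35.134, -0.0, 0.009, -0.0], 'eef_pos': [0.133, -0.559, 0.23], 'eef_rot': [-0.001, 0.993, 0.116, 0.0], 'wrist_force': [-0.333, 0.49, 0.151], 'torque': [-0.053, 0.03, -0.027], 'grasp_force': 0.0, 'opening': 1.0}
scene 372.87399131781063 372.87399131781063 255.51337710797856 192.65168542594657 [[0.734, 0.498, -0.461, 1.066], [0.679, -0.551, 0.486, -0.557], [-0.012, -0.67, -0.742, 0.927], [0.0, 0.0, 0.0, 1.0]]
top 379.6385621125342 379.6385621125342 260.10027445806867 180.5607261118836 [[-0.016, -0.994, 0.112, 0.489], [-1.0, 0.018, 0.014, -0.068], [-0.016, -0.112, -0.994, 1.209], [0.0, 0.0, 0.0, 1.0]]
```

View pics/top0.png

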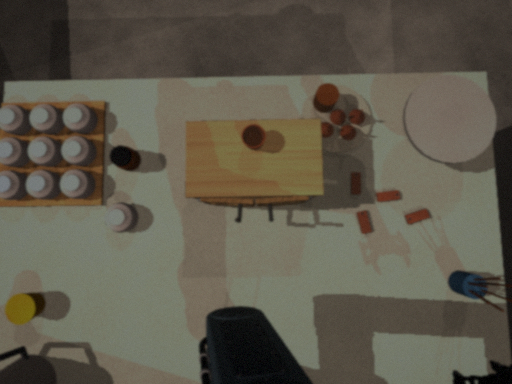

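View pics/scene0.png

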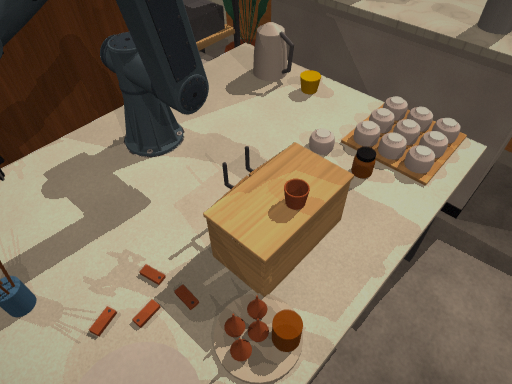

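The top view shows the cabinet at cols 187–323, rows 120–200, and its handle bars near (239,213) and (271,213). The pot is at (253,137), the bowl at (121,217) and the jar at (124,158). There are four tile look-alikes, at (355,183), (388,196), (365,221) and (417,216). Next I'll measure these positions.

```bash
cat > h.py <<'E'
import numpy as np, cv2
def pt(c,u,v,z=None,d=None):
    E=c["extrinsics"]; r=np.array([(u-c["cx"])/c["fx"],(v-c["cy"])/c["fy"],1.])
    w=E[:3,:3]@r; t=E[:3,3]
    return t+w*(d if d is not None else (z-t[2])/w[2])
def cloud(c):
    v,u=np.mgrid[:384,:512]; d=c["depth"]
    P=np.stack([(u-c["cx"])/c["fx"]*d,(v-c["cy"])/c["fy"]*d,d],-1)
    return P@c["extrinsics"][:3,:3].T+c["extrinsics"][:3,3]
E
python3 - <<'E'
from h import *
c=dict(np.load("top0.npz")); f=c["frame"]; P=cloud(c)
hsv=cv2.cvtColor(f,cv2.COLOR_BGR2HSV); print(hsv[221,365],hsv[160,220],f[221,365])
m=((hsv[...,0]<10)&(hsv[...,1]>130)&(hsv[...,2]>50)).astype(np.uint8)
for k in cv2.findContours(m,cv2.RETR_EXTERNAL,cv2.CHAIN_APPROX_NONE)[0]:
    if cv2.contourArea(k)<60: continue
    w=np.array([pt(c,*q[0],z=.014)[:2] for q in k],np.float32)
    (cx,cy),s,a=cv2.minAreaRect(w); u,v=k[:,0].mean(0)
    b=cv2.boxPoints(((cx,cy),s,a)); e=b[1]-b[0]; g=b[2]-b[1]; L=e if np.hypot(*e)>np.hypot(*g) else g
    print("px",int(u),int(v),"xy",round(cx,3),round(cy,3),"size",np.round(s,3),"long dir deg",round(np.degrees(np.arctan2(L[1],L[0]))%180,1),"dist",round(np.hypot(cx,cy),3),"z",round(float(P[int(v),int(u),2]),3))
# cabinet top
t=((abs(P[...,2]-.2)<.012)&(hsv[...,0]>8)&(hsv[...,0]<30)&(hsv[...,1]>70)).astype(np.uint8)
k=max(cv2.findContours(t,cv2.RETR_EXTERNAL,cv2.CHAIN_APPROX_NONE)[0],key=cv2.contourArea)
w=np.array([pt(c,*q[0],z=.2)[:2] for q in k],np.float32); print("cab",cv2.minAreaRect(w),np.round(cv2.boxPoints(cv2.minAreaRect(w)),3).tolist(), np.median(P[...,2][t>0]))
dk=(f.max(2)<70)&(P[...,2]>.16)&(P[...,2]<.26)
dk[:195]=0;dk[225:]=0;dk[:,:225]=0;dk[:,290:]=0
n,l,s,ce=cv2.connectedComponentsWithStats(dk.astype(np.uint8))
for i in range(1,n):
    if s[i,4]>3: print(s[i],ce[i],np.round(np.median(P[l==i],0),3))
for u,v in((121,217),(124,158),(253,137)): print(u,v,P[v,u].round(3))
cr=cv2.resize(f[170:235,340:440],None,fx=7,fy=7,interpolation=cv2.INTER_CUBIC); 
cr2=cv2.resize(f[190:225,225:295],(700,350),interpolation=cv2.INTER_CUBIC)[:140]
cv2.imwrite("pics/crop1.png",np.vstack([cr]) )
cv2.imwrite("pics/crop2.png",cv2.resize(f[180:230,215:305],None,fx=8,fy=8,interpolation=cv2.INTER_CUBIC))
E
```

```text
[  7 167  87] [ 22 119 122] [30 44 87]
px 363 221 xy 0.489 -0.373 size [0.064 0.03 ] long dir deg 15.9 dist 0.615 z 0.012
px 417 215 xy 0.504 -0.538 size [0.027 0.068] long dir deg 107.3 dist 0.737 z 0.016
px 387 195 xy 0.569 -0.451 size [0.027 0.068] long dir deg 96.2 dist 0.726 z 0.018
px 346 132 xy 0.776 -0.33 size [0.037 0.046] long dir deg 166.5 dist 0.844 z 0.056
px 355 116 xy 0.826 -0.361 size [0.042 0.043] long dir deg 178.8 dist 0.901 z 0.055
px 336 116 xy 0.825 -0.3 size [0.035 0.046] long dir deg 177.7 dist 0.878 z 0.06
cab ((0.6611640453338623, -0.03844021260738373), (0.22048363089561462, 0.3679884076118469), 0.34109756350517273) [[0.550000011920929, 0.14499999582767487], [0.5519999861717224, -0.22300000488758087], [0.7720000147819519, -0.22200000286102295], [0.7699999809265137, 0.1459999978542328]] 0.2002277128727752
[285 201   5   1   5] [287. 201.] [ 0.548 -0.125  0.181]
[259 203  10   1  10] [263.5 203. ] [ 0.544 -0.062  0.178]
[274 202   7   1   7] [277. 202.] [ 0.546 -0.098  0.172]
[269 216   4   5  13] [270.84615385 218.46153846] [ 0.5   -0.08   0.234]
[236 218   5   4  19] [238.10526316 219.42105263] [0.501 0.004 0.233]
121 217 [0.515 0.37  0.066]
124 158 [0.69  0.355 0.092]
253 137 [ 0.721 -0.036  0.205]
```

View pics/crop1.png

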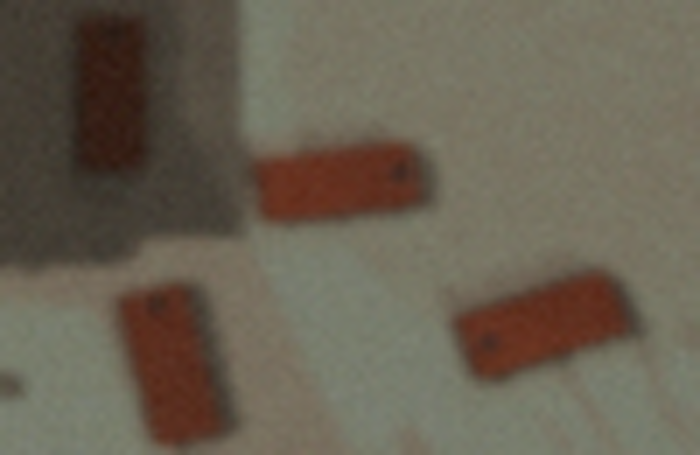

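View pics/crop2.png

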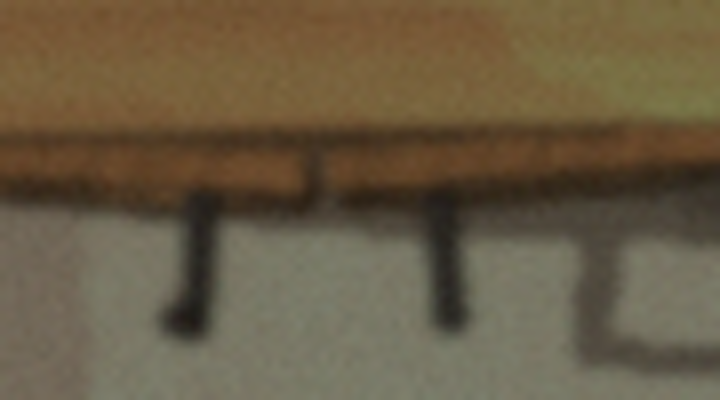

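Crop 1 shows the candidates: A (355,183) in shadow about 0.69 m from the base, B (363,221) at 0.615 m, C (387,195) at 0.726 m and D (417,215) at 0.737 m. B is nearest to the base and its dot shows near the crop's (158,303), so B is the tile. Crop 2 shows the two bars at about (238,219) and (271,218). They measure at x=0.500, y=0.003 and -0.08, which agrees with the cabinet (centre about 0.66, -0.038, yaw about 0).

Each bar will be caged loosely between the fingers, so that only tangential force acts on it.

```bash
cat >> h.py <<'E'
from scipy.spatial.transform import Rotation as R
HX,YC=0.560,-0.038
def cur():
    from bench import status
    o=status.get_obs(); w,x,y,z=o["eef_rot"]; return np.array(o["eef_pos"]),R.from_quat([x,y,z,w]),o
def down(yaw):  # tool pointing down, tool x at yaw (deg)
    return R.from_euler("z",yaw,degrees=True)*R.from_euler("x",180,degrees=True)
def door(side,th):   # side +1 left, -1 right ; handle xy, tool yaw_x with y along the tangent
    c,s=np.cos(th),np.sin(th)
    return HX-.06*c-.11*s, YC+side*(.15+.06*s-.11*c), (61.4-np.degrees(th)) if side>0 else (118.6+np.degrees(th))
def plan(T,frm=None):
    p,r,o=cur()
    if frm is not None: p,r=np.array(frm[:3]),down(frm[3])
    for x,y,z,yaw in T:
        print(np.round(r.inv().apply(np.array([x,y,z])-p)*100,2),np.round((r.inv()*down(yaw)).as_rotvec(degrees=True),1))
E
python3 - <<'E'
from h import *
x,y,a=door(1,0); print(x,y,a); p,r,o=cur(); plan([(p[0],p[1],.31,13.3),(x,y,.31,a),(x,y,.185,a)])
E
```

```text
0.5 0.001999999999999995 61.4
[ 0.   -0.01 -7.95] [-0.1 -0.   0. ]
[ 48.69 -46.12  -7.87] [ -0.1  -0.1 -48.1]
[ 48.68 -46.1    4.63] [ -0.1  -0.1 -48.1]
```

```bash
python3 -m handwheel '[[[1,0,0,-8,0,0,0],[-0.3,6,-6,-8,0,0,-8],[-0.3,48.7,-46.1,-7.9,0,0,-48],[-0.3,48.7,-46.1,-7.9,0,0,-48],[-0.3,48.7,-46.1,-7.9,0,0,-48],[-0.3,48.7,-46.1,-7.9,0,0,-48],[-0.3,48.7,-46.1,-7.9,0,0,-48],[-0.3,48.7,-46.1,-7.9,0,0,-48],[-0.3,48.7,-46.1,-7.9,0,0,-48],[-0.3,48.7,-46.1,-7.9,0,0,-48]]]'; python3 - <<'E'
from h import *
x,y,a=door(1,0); plan([(x,y,.31,a),(x,y,.185,a)])
E
```

```text
time_s: 1.35
eef_pos: [0.4406, -0.088, 0.3096]
eef_rot: [0.0, 0.86, 0.51, 0.0]
wrist_force: [1.6, -0.6, 0.2]
opening: 0.348
grasp_force: 0.0
[10.74  0.89 -0.04] [ 0.   0.  -0.1]
[10.74  0.89 12.46] [ 0.   0.  -0.1]
```

```bash
python3 -m handwheel '[[[-0.3,10.7,0.9,0,0,0,0],[-0.3,10.7,0.9,0,0,0,0],[-0.3,10.7,0.9,0,0,0,0],[-0.3,10.7,0.9,0,0,0,0]]]'; python3 - <<'E'
from h import *
from bench import camera
x,y,a=door(1,0); plan([(x,y,.31,a),(x,y,.185,a)])
c=camera("wrist"); f=c["frame"]; np.savez("w0.npz",**c)
print(c["fx"],c["cx"],c["cy"],c["hand_eye"].round(3).tolist())
cv2.imwrite("pics/w0.png",f)
E
```

```text
time_s: 1.85
eef_pos: [0.4987, -0.0004, 0.3091]
eef_rot: [-0.0, 0.86, 0.51, -0.001]
wrist_force: [-0.2, -0.6, 0.0]
opening: 0.352
grasp_force: 0.0
[ 0.27 -0.01 -0.09] [-0.1  0.  -0. ]
[2.800e-01 1.000e-02 1.241e+01] [-0.1  0.  -0. ]
297.3186396354542 255.95298343277236 196.13259533225622 [[-0.0, -0.946, -0.324, 0.083], [1.0, -0.0, -0.0, 0.0], [0.0, -0.324, 0.946, -0.143], [0.0, 0.0, 0.0, 1.0]]
```

View pics/w0.png

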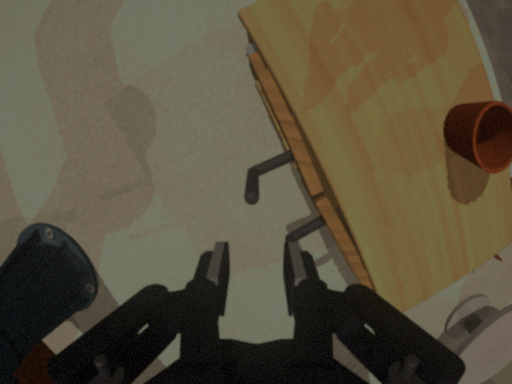

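The wrist view shows the left bar's tip at about (251,195). The other bar, near (293,238), is partly behind the finger. I'll check the left tip by casting a ray at z=0.235.

```bash
cat >> h.py <<'E'
def wray(c,p,r,u,v,z):
    d=np.array([u-c["cx"],v-c["cy"]])/c["fx"]; th=np.hypot(*d)
    k=np.array([*(d/th*np.sin(th)),np.cos(th)]); E=c["hand_eye"]
    w=r.apply(E[:3,:3]@k); t=p+r.apply(E[:3,3]); return t+w*(z-t[2])/w[2]
E
python3 - <<'E'
from h import *
c=dict(np.load("w0.npz")); p,r,o=cur()
for u,v in((251,195),(251,190),(251,200),(293,238)): print(u,v,wray(c,p,r,u,v,.235).round(4))
E
```

```text
251 195 [0.5    0.0096 0.235 ]
251 190 [0.5019 0.0131 0.235 ]
251 200 [0.498 0.006 0.235]
293 238 [ 0.5121 -0.0395  0.235 ]
```

The two estimates agree to a few millimetres: (0.498–0.500, 0.003–0.006). Descending now.

```bash
python3 -m handwheel '[[[-0.3,0.4,0,6,0,0,0],[-0.3,0.4,0,9,0,0,0],[-0.3,0.4,0,12.4,0,0,0],[-0.3,0.4,0,12.4,0,0,0],[-0.3,0.4,0,12.4,0,0,0]]]'; python3 - <<'E'
from h import *
L=[(*door(1,t)[:2],.185,door(1,t)[2]) for t in (0,.08,.16,.24,.32,.40,.48,.56)]
plan(L)
E
```

```text
time_s: 2.52
eef_pos: [0.5017, 0.0022, 0.187]
eef_rot: [0.001, 0.86, 0.51, 0.001]
wrist_force: [0.1, 0.2, 0.7]
opening: 0.354
grasp_force: 0.0
[-0.1  -0.14  0.2 ] [ 0.1 -0.  -0.1]
[-0.06 -1.14  0.2 ] [ 0.1 -0.   4.4]
[ 0.06 -2.13  0.2 ] [ 0.1 -0.   9. ]
[ 0.25 -3.12  0.2 ] [ 0.1 -0.  13.6]
[ 0.53 -4.08  0.2 ] [ 0.1 -0.  18.2]
[ 0.88 -5.02  0.19] [ 0.1 -0.  22.8]
[ 1.3  -5.93  0.19] [ 0.1 -0.  27.4]
[ 1.8  -6.8   0.19] [ 0.1 -0.  31.9]
```

```bash
python3 -m handwheel '[[[-0.3,0,-0.6,0.2,0,0,2],[-0.3,0,-1.1,0.2,0,0,4.4],[-0.3,0,-1.6,0.2,0,0,7],[-0.3,0.1,-2.1,0.2,0,0,9],[-0.3,0.2,-2.6,0.2,0,0,11],[-0.3,0.3,-3.1,0.2,0,0,13.6],[-0.3,0.4,-3.6,0.2,0,0,16],[-0.3,0.5,-4.1,0.2,0,0,18],[-0.3,0.7,-4.6,0.2,0,0,20.5],[-0.3,0.9,-5,0.2,0,0,23]]]'; python3 - <<'E'
from h import *
L=[(*door(1,t)[:2],.185,door(1,t)[2]) for t in (.4,.44,.48,.52,.56,.60,.64,.68,.72)]
plan(L)
E
```

```text
time_s: 3.78
eef_pos: [0.463, 0.0343, 0.1861]
eef_rot: [0.001, 0.945, 0.327, 0.002]
wrist_force: [0.7, -1.4, 0.0]
opening: 0.349
grasp_force: 0.6
[-0.1  -0.04  0.11] [ 0.2 -0.1 -0.3]
[-0.1  -0.55  0.11] [ 0.2 -0.2  2. ]
[-0.07 -1.05  0.11] [ 0.2 -0.2  4.3]
[-0.02 -1.54  0.1 ] [ 0.2 -0.2  6.6]
[ 0.05 -2.04  0.1 ] [ 0.2 -0.2  8.9]
[ 0.14 -2.53  0.1 ] [ 0.2 -0.2 11.2]
[ 0.24 -3.02  0.1 ] [ 0.2 -0.2 13.5]
[ 0.37 -3.51  0.1 ] [ 0.2 -0.2 15.8]
[ 0.52 -3.99  0.1 ] [ 0.2 -0.2 18.1]
```

```bash
python3 -m handwheel '[[[-0.3,0,-0.5,0.1,0,0,2],[-0.3,0,-1,0.1,0,0,4.3],[-0.3,0,-1.5,0.1,0,0,6.6],[-0.3,0,-2,0.1,0,0,8.9],[-0.3,0,-2,0.1,0,0,8.9]]]'; python3 -m handwheel '[[[-0.3,0.05,-0.3,0,0,0,1.4],[-0.3,0.1,-0.5,0,0,0,2.3],[-0.3,0.1,-0.5,0,0,0,2.3]]]';python3 -m handwheel '[[[-0.3,0.05,-0.2,0,0,0,1],[-0.3,0.1,-0.4,0,0,0,2],[-0.3,0.1,-0.4,0,0,0,2]]]'
```

```text
time_s: 4.4
eef_pos: [0.4503, 0.0504, 0.1846]
eef_rot: [0.001, 0.967, 0.254, 0.002]
wrist_force: [-0.4, -0.3, -0.9]
opening: 0.353
grasp_force: 0.0
time_s: 4.78
eef_pos: [0.4485, 0.0549, 0.1835]
eef_rot: [0.001, 0.972, 0.234, 0.001]
wrist_force: [1.5, -4.7, 4.0]
opening: 0.353
grasp_force: 2.6
time_s: 5.15
eef_pos: [0.4473, 0.0581, 0.1834]
eef_rot: [0.002, 0.976, 0.217, 0.0]
wrist_force: [-0.3, -9.0, 5.5]
opening: 0.351
grasp_force: 3.9
```

Force rises by about 1 N/mm, from about 0 to 5 to 9 N, at a door angle of about 0.55. So the left door binds. I'll stop there, back off and shut it with a narrower cage.

```bash
python3 - <<'E'
from h import *
L=[(*door(1,t)[:2],.187,door(1,t)[2]) for t in (.64,.56,.48,.4,.32,.24,.16,.08,0,-.03)]
plan(L)
E
```

```text
[-0.03 -0.18 -0.36] [0.2 0.  0.4]
[ 0.    0.82 -0.35] [ 0.2  0.  -4.2]
[ 0.11  1.81 -0.35] [ 0.2  0.  -8.8]
[ 0.31  2.8  -0.35] [  0.2   0.  -13.4]
[ 0.58  3.76 -0.34] [  0.2   0.  -18. ]
[ 0.92  4.7  -0.34] [  0.2   0.1 -22.5]
[ 1.34  5.61 -0.34] [  0.2   0.1 -27.1]
[ 1.84  6.49 -0.34] [  0.2   0.1 -31.7]
[ 2.4   7.32 -0.33] [  0.2   0.1 -36.3]
[ 2.62  7.62 -0.33] [  0.2   0.1 -38. ]
```

```bash
python3 -m handwheel '[[[-0.3,0,0.8,-0.3,0,0,-4],[-0.58,0.1,1.5,-0.3,0,0,-7.5],[-0.58,0.2,2.2,-0.3,0,0,-11],[-0.58,0.4,2.8,-0.3,0,0,-13.5],[-0.58,0.6,3.8,-0.3,0,0,-18],[-0.58,0.9,4.7,-0.3,0,0,-22.5],[-0.58,1.3,5.6,-0.3,0,0,-27],[-0.58,1.8,6.5,-0.3,0,0,-31.7],[-0.58,2.2,7,-0.3,0,0,-34.5],[-0.58,2.4,7.3,-0.3,0,0,-36.3]]]'; python3 -m handwheel '[[[-0.58,0.1,0.2,0,0,0,0],[-0.58,0.1,0.3,0,0,0,0],[-0.58,0.1,0.3,0,0,0,0]]]'
```

```text
time_s: 6.4
eef_pos: [0.4987, 0.0041, 0.1849]
eef_rot: [-0.001, 0.859, 0.511, -0.001]
wrist_force: [-1.5, 0.1, -0.1]
opening: 0.211
grasp_force: 0.6
time_s: 6.78
eef_pos: [0.5024, 0.0033, 0.1855]
eef_rot: [-0.0, 0.86, 0.511, 0.0]
wrist_force: [-1.2, 0.7, -0.7]
opening: 0.209
grasp_force: 0.4
```

```bash
python3 -m handwheel '[[[-0.58,0,0.2,0,0,0,0],[-0.58,0,0.3,0,0,0,0],[-0.58,0,0.3,0,0,0,0]]]';python3 -m handwheel '[[[-0.58,0,0.2,0,0,0,0],[-0.58,0,0.3,0,0,0,0],[-0.58,0,0.3,0,0,0,0]]]'
```

```text
time_s: 7.15
eef_pos: [0.5053, 0.0016, 0.1857]
eef_rot: [0.0, 0.86, 0.511, 0.0]
wrist_force: [-0.2, -0.5, -0.6]
opening: 0.209
grasp_force: 0.3
time_s: 7.52
eef_pos: [0.5075, 0.0003, 0.1856]
eef_rot: [-0.0, 0.86, 0.511, -0.0]
wrist_force: [-3.9, 0.1, 1.6]
opening: 0.213
grasp_force: 1.8
```

```bash
python3 -m handwheel '[[[-0.58,0,0.2,0,0,0,0],[-0.58,0,0.2,0,0,0,0]]]'; python3 - <<'E'
from h import *
p,r,o=cur(); x,y,a=door(-1,0); print(x,y,a)
plan([(x,y,.27,a),(x,y,.187,a)],(p[0],p[1],.27,61.4))
E
```

```text
time_s: 7.78
eef_pos: [0.5075, 0.0003, 0.1855]
eef_rot: [-0.002, 0.86, 0.511, -0.002]
wrist_force: [-12.2, 3.3, 7.9]
opening: 0.21
grasp_force: 5.9
0.5 -0.07799999999999999 118.6
[-7.23  3.08  0.  ] [  0.    0.  -57.2]
[-7.23  3.08  8.3 ] [  0.    0.  -57.2]
```

The left door is firmly shut against its stop. I'll unload, rise and go to the right handle.

```bash
python3 -m handwheel '[[[-0.58,0,-0.5,0,0,0,0],[-0.58,0,-0.5,0,0,0,0],[-0.58,0,-0.5,-4,0,0,0],[-0.4,0,-0.5,-9,0,0,0],[-0.3,-3,1,-9,0,0,-10],[-0.3,-5,2,-9,0,0,-20],[-0.3,-7,2.8,-9,0,0,-30],[-0.3,-7,2.8,-9,0,0,-40],[-0.3,-7,2.8,-9,0,0,-50],[-0.3,-7,2.8,-9,0,0,-57]]]'; python3 - <<'E'
from h import *
from bench import camera
p,r,o=cur(); x,y,a=door(-1,0);x+=.002
c=camera("wrist"); cv2.imwrite("pics/w1.png",c["frame"][60:330]); c2=camera("top"); cv2.imwrite("pics/t1.png",c2["frame"]); np.savez("w1.npz",p=p,r=r.as_quat(),**c)
plan([(x,y,.27,a),(x,y,.187,a)])
E
```

```text
time_s: 9.02
eef_pos: [0.5011, -0.076, 0.2757]
eef_rot: [0.001, 0.51, 0.86, 0.0]
wrist_force: [-0.4, 0.2, 0.3]
opening: 0.349
grasp_force: 0.0
[-0.23 -0.02  0.57] [ 0.   0.  -0.1]
[-0.23 -0.02  8.87] [ 0.   0.  -0.1]
```

View pics/w1.png

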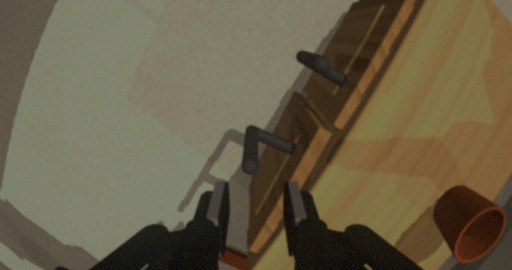

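The wrist view shows the right bar's tip at about (250,168) in the crop, which is row 228 of the full image. The left bar is at (303,58). I'll check the right tip by ray.

```bash
python3 - <<'E'
from h import *
c=dict(np.load("w1.npz")); p=c["p"]; r=R.from_quat(c["r"])
for u,v in((250,226),(250,232),(303,116)): print(u,v,wray(c,p,r,u,v,.235).round(4))
E
```

```text
250 226 [ 0.4977 -0.0788  0.235 ]
250 232 [ 0.4999 -0.0828  0.235 ]
303 116 [0.4914 0.0016 0.235 ]
```

```bash
python3 -m handwheel '[[[-0.3,0,0,5,0,0,0],[-0.3,0,0,8.9,0,0,0],[-0.3,0,0,8.9,0,0,0],[-0.3,0,0,8.9,0,0,0]]]'; python3 - <<'E'
from h import *
L=[(*door(-1,t)[:2],.187,door(-1,t)[2]) for t in (0,.08,.16,.24,.32,.40,.48,.56)]
plan(L)
E
```

```text
time_s: 9.62
eef_pos: [0.5017, -0.076, 0.1882]
eef_rot: [0.001, 0.512, 0.859, 0.0]
wrist_force: [0.7, -0.6, -0.0]
opening: 0.351
grasp_force: 0.0
[-0.1  -0.24  0.12] [ 0.1  0.1 -0.2]
[-0.14 -1.24  0.12] [ 0.1  0.1 -4.8]
[-0.27 -2.24  0.12] [ 0.1  0.1 -9.4]
[-0.47 -3.22  0.12] [  0.1   0.1 -14. ]
[-0.75 -4.18  0.12] [  0.1   0.1 -18.6]
[-1.11 -5.12  0.12] [  0.1   0.1 -23.1]
[-1.54 -6.02  0.12] [  0.1   0.1 -27.7]
[-2.04 -6.89  0.12] [  0.1   0.1 -32.3]
```

```bash
python3 -m handwheel '[[[-0.3,-0.1,-0.7,0.1,0,0,-2],[-0.3,-0.1,-1.2,0.1,0,0,-4.8],[-0.3,-0.2,-1.7,0.1,0,0,-7],[-0.3,-0.3,-2.2,0.1,0,0,-9.4],[-0.3,-0.4,-2.7,0.1,0,0,-12],[-0.3,-0.5,-3.2,0.1,0,0,-14],[-0.3,-0.6,-3.7,0.1,0,0,-16],[-0.3,-0.8,-4.2,0.1,0,0,-18.6],[-0.3,-0.9,-4.7,0.1,0,0,-21],[-0.3,-1.1,-5.1,0.1,0,0,-23]]]'; python3 - <<'E'
from h import *
L=[(*door(-1,t)[:2],.187,door(-1,t)[2]) for t in (.4,.44,.48,.52,.56,.60,.64,.68,.72,.8)]
plan(L)
E
```

```text
time_s: 10.88
eef_pos: [0.4627, -0.1103, 0.1885]
eef_rot: [0.003, 0.33, 0.944, -0.0]
wrist_force: [1.0, 1.3, 0.7]
opening: 0.348
grasp_force: 0.6
[ 0.07 -0.03  0.15] [ 0.1  0.3 -0.1]
[ 0.06 -0.53  0.15] [ 0.1  0.3 -2.3]
[ 0.03 -1.03  0.14] [ 0.1  0.3 -4.6]
[-0.02 -1.53  0.14] [ 0.1  0.3 -6.9]
[-0.09 -2.03  0.14] [ 0.1  0.3 -9.2]
[-0.18 -2.52  0.14] [  0.1   0.3 -11.5]
[-0.29 -3.01  0.14] [  0.    0.3 -13.8]
[-0.42 -3.49  0.14] [  0.    0.3 -16.1]
[-0.57 -3.97  0.14] [  0.    0.3 -18.4]
[-0.92 -4.91  0.14] [  0.    0.3 -23. ]
```

Moving through the suspect range in small steps to confirm that this one is free.

```bash
python3 -m handwheel '[[[-0.3,0,-0.5,0.1,0,0,-2.3],[-0.3,0,-1,0.1,0,0,-4.6],[-0.3,0,-1.5,0.1,0,0,-7],[-0.3,-0.1,-2,0.1,0,0,-9],[-0.3,-0.2,-2.5,0.1,0,0,-11.5]]]'; python3 -m handwheel '[[[-0.3,0,-0.3,0,0,0,-1],[-0.3,0,-0.6,0,0,0,-2],[-0.3,0,-0.6,0,0,0,-2]]]';  python3 - <<'E'
from h import *
L=[(*door(-1,t)[:2],.187,door(-1,t)[2]) for t in np.arange(.72,1.45,.08)]
plan(L)
E
```

```text
time_s: 11.5
eef_pos: [0.4487, -0.1312, 0.1874]
eef_rot: [0.002, 0.234, 0.972, -0.001]
wrist_force: [1.0, 0.7, -0.1]
opening: 0.35
grasp_force: 0.5
time_s: 11.88
eef_pos: [0.4444, -0.136, 0.1851]
eef_rot: [0.0, 0.217, 0.976, -0.0]
wrist_force: [0.3, -0.5, 0.9]
opening: 0.351
grasp_force: 0.0
[-0.19 -0.89 -0.19] [-0.   0.  -4.9]
[-0.32 -1.88 -0.19] [-0.   0.  -9.5]
[-0.52 -2.86 -0.19] [ -0.    0.  -14.1]
[-0.81 -3.82 -0.19] [ -0.    0.  -18.7]
[-1.16 -4.76 -0.19] [ -0.    0.  -23.3]
[-1.6  -5.66 -0.19] [ -0.    0.  -27.9]
[-2.1  -6.53 -0.19] [ -0.    0.  -32.4]
[-2.67 -7.35 -0.19] [ -0.   0. -37.]
[-3.31 -8.13 -0.19] [ -0.    0.  -41.6]
[-4.   -8.85 -0.19] [ -0.    0.  -46.2]
```

```bash
python3 -m handwheel '[[[-0.3,-0.1,-0.5,-0.1,0,0,-2.5],[-0.3,-0.2,-0.9,-0.2,0,0,-5],[-0.3,-0.2,-1.3,-0.2,0,0,-7],[-0.3,-0.3,-1.9,-0.2,0,0,-9.5]]]'; python3 -m handwheel '[[[-0.3,0,-0.5,0,0,0,-2.3],[-0.3,0,-1,0,0,0,-4.6],[-0.3,-0.1,-1.5,0,0,0,-7],[-0.3,-0.2,-2,0,0,0,-9.2]]]';  python3 - <<'E'
from h import *
L=[(*door(-1,t)[:2],.187,door(-1,t)[2]) for t in np.arange(1.04,1.8,.08)]
plan(L)
E
```

```text
time_s: 12.38
eef_pos: [0.4388, -0.1539, 0.1865]
eef_rot: [-0.0, 0.135, 0.991, 0.0]
wrist_force: [0.1, 1.1, -0.3]
opening: 0.355
grasp_force: 0.6
time_s: 12.88
eef_pos: [0.4352, -0.1737, 0.1864]
eef_rot: [-0.001, 0.055, 0.998, 0.0]
wrist_force: [-0.4, 0.2, 1.1]
opening: 0.346
grasp_force: 0.6
[-0.07 -1.03 -0.06] [ 0.  -0.1 -4.5]
[-0.19 -2.03 -0.06] [ 0.  -0.1 -9.1]
[-0.39 -3.01 -0.06] [  0.   -0.1 -13.7]
[-0.67 -3.98 -0.06] [  0.   -0.1 -18.2]
[-1.02 -4.91 -0.06] [  0.1  -0.1 -22.8]
[-1.44 -5.82 -0.07] [  0.1  -0.1 -27.4]
[-1.94 -6.69 -0.07] [  0.1  -0.  -32. ]
[-2.5  -7.52 -0.07] [  0.1  -0.  -36.6]
[-3.13 -8.3  -0.07] [  0.1  -0.  -41.2]
[-3.82 -9.03 -0.07] [  0.1  -0.  -45.7]
```

```bash
python3 -m handwheel '[[[-0.3,0,-0.6,0,0,0,-2.5],[-0.3,-0.1,-1.2,0,0,0,-5.5],[-0.3,-0.2,-2,0,0,0,-9],[-0.3,-0.3,-2.6,0,0,0,-11.5],[-0.3,-0.4,-3.2,0,0,0,-14.5],[-0.3,-0.6,-3.8,0,0,0,-17.5],[-0.3,-0.8,-4.4,0,0,0,-20.5],[-0.3,-1.1,-5,0,0,0,-23.3],[-0.3,-1.4,-5.6,0,0,0,-26.5],[-0.3,-1.6,-6.1,0,0,0,-29]]]';  python3 - <<'E'
from h import *
print(cur()[2]["q"])
L=[(*door(-1,t)[:2],.187,door(-1,t)[2]) for t in np.arange(1.48,1.85,.04)]
plan(L)
E
```

```text
time_s: 14.12
eef_pos: [0.4445, -0.2361, 0.1863]
eef_rot: [-0.0, -0.197, 0.98, 0.001]
wrist_force: [0.0, 1.6, 0.6]
opening: 0.345
grasp_force: 0.5
[-7.24673467e-01  6.74016375e-02  1.82861893e+00  1.63691915e-04
  1.24675542e+00 -2.69174641e+00]
[ 0.02 -0.17 -0.07] [ 0.1 -0.  -0.7]
[-0.   -0.67 -0.07] [ 0.1 -0.  -3. ]
[-0.04 -1.17 -0.07] [ 0.1 -0.  -5.3]
[-0.09 -1.67 -0.07] [ 0.1 -0.  -7.6]
[-0.17 -2.16 -0.07] [ 0.1 -0.  -9.9]
[-0.26 -2.66 -0.07] [  0.1  -0.  -12.2]
[-0.38 -3.14 -0.07] [  0.1  -0.  -14.4]
[-0.51 -3.63 -0.07] [  0.1  -0.  -16.7]
[-0.67 -4.1  -0.08] [  0.1  -0.  -19. ]
[-0.84 -4.57 -0.08] [  0.1  -0.  -21.3]
```

```bash
python3 -m handwheel '[[[-0.3,0,-0.6,0,0,0,-3],[-0.3,0,-1.2,0,0,0,-5],[-0.3,-0.1,-1.7,0,0,0,-7],[-0.3,-0.2,-2.2,0,0,0,-9],[-0.3,-0.3,-2.7,0,0,0,-10],[-0.3,-0.4,-3.1,0,0,0,-10],[-0.3,-0.4,-3.1,0,0,0,-10]]]';  python3 - <<'E'
from h import *
print(cur()[2]["q"])
E
```

```text
time_s: 15.0
eef_pos: [0.4606, -0.2638, 0.1867]
eef_rot: [0.0, -0.281, 0.96, -0.0]
wrist_force: [-0.5, 0.3, -0.3]
opening: 0.347
grasp_force: 0.0
[-7.43995985e-01  1.27170379e-01  1.76242645e+00  1.65874460e-04
  1.25125019e+00 -2.88398202e+00]
```

The right door is free and now stands at about 1.65 rad. I'll release it, rise and go to tile B.

```bash
python3 - <<'E'
from h import *
p,r,o=cur()
plan([(.489,-.373,.27,196),(.489,-.373,.16,196)])
E
```

```text
[  3.49 -10.73  -8.32] [-0.   0.  16.6]
[  3.5  -10.72   2.68] [-0.   0.  16.6]
```

```bash
python3 -m handwheel '[[[-0.3,0,0.6,0,0,0,0],[-0.3,0,0.6,-4,0,0,0],[-0.3,0,0.6,-9,0,0,0],[0.1,0,0.6,-9,0,0,0],[0.4,3.5,-5,-9,0,0,8],[0.4,3.5,-10.7,-8.3,0,0,16.6],[0.4,3.5,-10.7,-8.3,0,0,16.6],[0.4,3.5,-10.7,-8.3,0,0,16.6]]]';  python3 - <<'E'
from h import *
from bench import camera
p,r,o=cur(); c=camera("wrist"); c.update(extrinsics=np.eye(4)); f=c["frame"]; hsv=cv2.cvtColor(f,cv2.COLOR_BGR2HSV)
m=((hsv[...,0]<10)&(hsv[...,1]>130)&(hsv[...,2]>40)).astype(np.uint8)
for k in cv2.findContours(m,cv2.RETR_EXTERNAL,cv2.CHAIN_APPROX_NONE)[0]:
    if cv2.contourArea(k)<150: continue
    w=np.array([wray(c,p,r,*q[0],.014)[:2] for q in k],np.float32); print(k[:,0].mean(0).round(),cv2.minAreaRect(w))
cv2.imwrite("pics/w2.png",f); t=camera("top"); cv2.imwrite("pics/t2.png",t["frame"])
np.savez("top2.npz",**t)
E
```

```text
time_s: 16.0
eef_pos: [0.488, -0.3715, 0.2683]
eef_rot: [-0.001, -0.14, 0.99, 0.001]
wrist_force: [-0.5, 0.3, -0.1]
opening: 0.704
grasp_force: 0.0
[271. 335.] ((0.7888650894165039, -0.25772181153297424), (0.03529687225818634, 0.04880388081073761), 27.453683853149414)
[228. 332.] ((0.8001738786697388, -0.3417980372905731), (0.08034414052963257, 0.10086341202259064), 20.214576721191406)
[246. 238.] ((0.6078829169273376, -0.3536531329154968), (0.02820879966020584, 0.07052135467529297), 86.51434326171875)
[185. 197.] ((0.5663720369338989, -0.45214223861694336), (0.029959218576550484, 0.06812437623739243), 5.816743850708008)
[255. 158.] ((0.4874197542667389, -0.3740464150905609), (0.06906499713659286, 0.02763974294066429), 12.713624000549316)
[140. 140.] ((0.5026240348815918, -0.5383865833282471), (0.02823398821055889, 0.06938736140727997), 17.804719924926758)
```

View pics/w2.png

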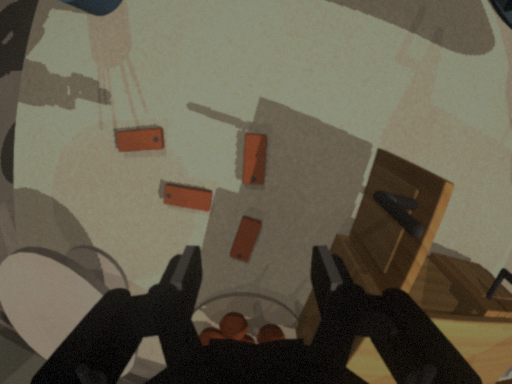

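View pics/t2.png

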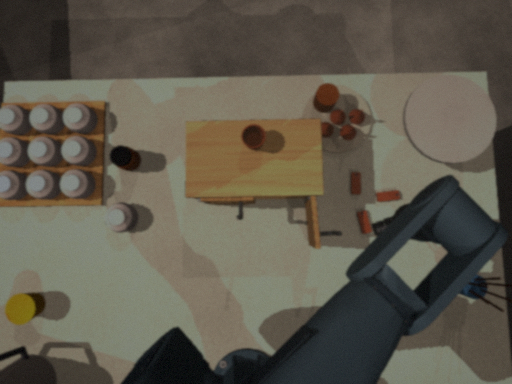

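The wrist view shows tile B at (255,158), measured at (0.4875, -0.374) and 69 mm long, which agrees with the first fix. The top view shows the right door wide open at (313,220), the left one shut with its bar at (239,217), and the bowl, jar and pot undisturbed. Next is the grasp.

```bash
python3 - <<'E'
from h import *
plan([(.4875,-.374,.003,193.5)])
E
```

```text
[ 0.17 -0.24 26.7 ] [-0.   0.   2.6]
```

```bash
python3 -m handwheel '[[[0.4,0.1,0.2,6,0,0,2],[0.4,0.1,0.2,12,0,0,2.6],[0.4,0.1,0.2,18,0,0,2.6],[0.4,0.1,0.2,23,0,0,2.6],[0.4,0.1,-0.2,25,0,0,2.6],[0.4,0.1,-0.2,26,0,0,2.6],[0.4,0.1,-0.2,26.4,0,0,2.6],[0.4,0.1,-0.2,26.5,0,0,2.6]]]'
```

```text
time_s: 17.1
eef_pos: [0.489, -0.3755, 0.0063]
eef_rot: [0.001, -0.117, 0.993, -0.001]
wrist_force: [0.2, 0.3, -0.1]
opening: 0.704
grasp_force: 0.0
```

```bash
python3 -m handwheel '[[[0.4,0,0,0.3,0,0,0],[0,0,0,0.3,0,0,0],[-1,0,0,0.3,0,0,0],[-1,0,0,0.3,0,0,0],[-1,0,0,0.3,0,0,0],[-1,0,0,0.3,0,0,0]]]'; python3 -m handwheel '[[[-1,0,0,-3,0,0,0],[-1,0,0,-9,0,0,0],[-1,0,0,-15,0,0,0],[-1,0,0,-21,0,0,0],[-1,0,0,-27,0,0,0],[-1,0,0,-30,0,0,0]]]'; python3 - <<'E'
from h import *
plan([(.489,-.37,.31,193.5),(.62,.047,.31,180),(.62,.047,.22,180)])
E
```

```text
time_s: 17.85
eef_pos: [0.4884, -0.375, 0.0022]
eef_rot: [0.0, -0.117, 0.993, -0.0]
wrist_force: [-1.2, 1.1, 5.3]
opening: 0.332
grasp_force: 61.1
time_s: 18.6
eef_pos: [0.4888, -0.3753, 0.3056]
eef_rot: [0.001, -0.117, 0.993, -0.002]
wrist_force: [-0.7, 0.0, -1.2]
opening: 0.334
grasp_force: 60.5
[-0.15  0.5  -0.44] [-0.2  0.1 -0.1]
[-22.58  38.02  -0.55] [-0.2  0.2 13.4]
[-22.56  38.05   8.45] [-0.2  0.2 13.4]
```

```bash
python3 -m handwheel '[[[-1,-3,5,-0.6,0,0,2],[-1,-6.5,11,-0.6,0,0,4],[-1,-10,17,-0.6,0,0,6],[-1,-13.5,23,-0.6,0,0,8],[-1,-17,29,-0.6,0,0,10],[-1,-20,34,-0.6,0,0,12],[-1,-22.6,38,-0.6,0,0,13.4],[-1,-22.6,38,-0.6,0,0,13.4],[-1,-22.6,38,-0.6,0,0,13.4]]]'; python3 - <<'E'
from h import *
plan([(.62,.047,.21,180),(.62,.047,.203,180)])
E
```

```text
time_s: 19.73
eef_pos: [0.6193, 0.0478, 0.3067]
eef_rot: [-0.001, -0.001, 1.0, -0.0]
wrist_force: [-0.2, 1.0, 0.0]
opening: 0.333
grasp_force: 60.5
[-0.09 -0.08  9.67] [-0.  -0.1  0.1]
[-0.09 -0.08 10.37] [-0.  -0.1  0.1]
```

```bash
python3 -m handwheel '[[[-1,0,0,4,0,0,0],[-1,0,0,8,0,0,0],[-1,0,0,9.4,0,0,0],[-1,0,0,9.9,0,0,0],[-1,0,0,9.9,0,0,0]]]'; python3 -m handwheel '[[[-1,0,0,0.2,0,0,0],[-1,0,0,0.4,0,0,0],[-1,0,0,0.4,0,0,0]]]'
```

```text
time_s: 20.35
eef_pos: [0.6203, 0.0468, 0.2099]
eef_rot: [0.001, 0.0, 1.0, -0.0]
wrist_force: [1.2, -0.2, -0.4]
opening: 0.334
grasp_force: 60.5
time_s: 20.72
eef_pos: [0.6196, 0.0476, 0.2048]
eef_rot: [0.0, -0.0, 1.0, -0.0]
wrist_force: [-0.4, -0.1, -1.3]
opening: 0.33
grasp_force: 60.5
```

```bash
python3 -m handwheel '[[[-1,0,0,0.1,0,0,0],[-1,0,0,0.2,0,0,0],[-1,0,0,0.2,0,0,0]]]'
```

```text
time_s: 21.1
eef_pos: [0.6195, 0.0475, 0.2024]
eef_rot: [-0.0, -0.0, 1.0, 0.0]
wrist_force: [0.0, 0.1, -0.7]
opening: 0.332
grasp_force: 60.5
```

```bash
python3 -m handwheel '[[[-1,0,0,0.1,0,0,0],[-1,0,0,0.1,0,0,0]]]'
```

```text
time_s: 21.35
eef_pos: [0.6197, 0.0475, 0.2022]
eef_rot: [0.0, -0.0, 1.0, -0.0]
wrist_force: [-2.2, 0.5, 4.5]
opening: 0.333
grasp_force: 61.0
```

The tile has touched down, so I'll release it, rise and draw back.

```bash
python3 -m handwheel '[[[-0.1,0,0,0,0,0,0],[0.2,0,0,0,0,0,0],[0.2,0,0,0,0,0,0],[0.2,0,0,-3,0,0,0],[0.2,0,0,-8,0,0,0],[0.2,0,0,-14,0,0,0],[0.2,6,0,-14,0,0,0],[0.2,12,0,-14,0,0,0],[0.2,20,0,-14,0,0,0],[0.2,20,0,-14,0,0,0]]]'; python3 - <<'E'
from h import *
from bench import camera
c=camera("top"); f=c["frame"]; s=camera("scene")["frame"]
cv2.imwrite("pics/end.png",np.hstack([cv2.resize(f[100:260,90:400],None,fx=1.3,fy=1.3),cv2.resize(s[100:308,150:430],None,fx=1.3,fy=1)[:208]]))
P=cloud(c); hsv=cv2.cvtColor(f,cv2.COLOR_BGR2HSV)
m=((hsv[...,0]<10)&(hsv[...,1]>130)&(hsv[...,2]>50)).astype(np.uint8)
for k in cv2.findContours(m,cv2.RETR_EXTERNAL,cv2.CHAIN_APPROX_NONE)[0]:
    if cv2.contourArea(k)<60: continue
    u,v=k[:,0].mean(0).astype(int); print(u,v,P[v,u].round(3), cv2.minAreaRect(np.array([pt(c,*q[0],z=.214)[:2] for q in k],np.float32))[:2])
dk=(f.max(2)<70)&(P[...,2]>.16)&(P[...,2]<.26)
dk[:195]=0;dk[250:]=0;dk[:,:225]=0;dk[:,350:]=0
n,l,st,ce=cv2.connectedComponentsWithStats(dk.astype(np.uint8))
for i in range(1,n):
    if st[i,4]>5: print(ce[i],np.round(np.median(P[l==i],0),3))
for u,v in((121,217),(124,158),(253,137)): print(u,v,P[v,u].round(3))
E
```

```text
time_s: 22.6
eef_pos: [0.4168, 0.0478, 0.3416]
eef_rot: [0.0, -0.0, 1.0, -0.0]
wrist_force: [1.0, -0.6, 0.4]
opening: 0.601
grasp_force: 0.0
417 215 [ 0.507 -0.537  0.017] ((0.5014477372169495, -0.4594990313053131), (0.022558068856596947, 0.05689443275332451))
387 195 [ 0.571 -0.449  0.012] ((0.5555789470672607, -0.38621100783348083), (0.021647561341524124, 0.056667886674404144))
355 183 [ 0.611 -0.351  0.012] ((0.5902267694473267, -0.30413883924484253), (0.018336191773414612, 0.05317668244242668))
221 174 [0.62  0.049 0.215] ((0.6204233765602112, 0.046745430678129196), (0.02657271735370159, 0.06434420496225357))
347 132 [ 0.765 -0.322  0.057] ((0.7272686958312988, -0.2888965904712677), (0.03955983370542526, 0.03269873186945915))
326 129 [ 0.775 -0.258  0.058] ((0.7351312637329102, -0.23335377871990204), (0.023994658142328262, 0.03548354655504227))
356 116 [ 0.814 -0.351  0.06 ] ((0.7698403000831604, -0.3135170042514801), (0.03641479089856148, 0.03573852404952049))
337 116 [ 0.815 -0.293  0.062] ((0.7701649069786072, -0.2640117406845093), (0.03475003316998482, 0.03591960668563843))
[239.66666667 216.46666667] [ 0.508 -0.001  0.233]
[336.83783784 232.91891892] [ 0.461 -0.25   0.221]
121 217 [0.515 0.369 0.068]
124 158 [0.691 0.356 0.09 ]
253 137 [ 0.721 -0.036  0.203]
```

View pics/end.png

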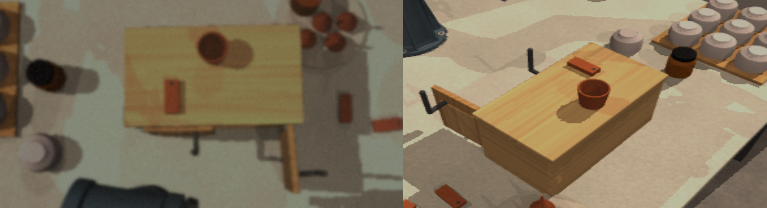

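The final view shows the tile flat at top pixel (221,174), on its spot at (0.620, 0.047). The left bar has moved in to x=0.508, so that door is shut. The right door is wide open, and the bowl, jar and pot are where they were. Handing in.

```bash
python3 -c "
from bench import ctrl; print(ctrl.hand_in())"
```

```text
the job is handed in; nothing more can be done
None
```

The job is handed in: the left door binds and is shut with the test tile flat on top above it, the right door swings free and stands wide open, and the bowl, jar and little pot were not moved.

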